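# Pack and pin shut an emergency airway kit

### The arm

A 6-joint arm with a two-finger parallel gripper is mounted at the origin on a cart in front of the work surface, level with it; the furniture and walls round the work are solid. World frame = base frame: x ahead of the robot, y to its left, z up, the work surface at z = 0. Lengths are in m, angles in degrees, forces in N, time in s.
With the tool pointing down it reaches from about 0.4 to 0.825 m from the base axis. Payload 7 kg.
Tool frame: the origin (TCP) lies midway between the tips of the shut fingers; the grasp point (between the pads) lies 19 mm behind it (ctrl.hold_point_z is the distance from the TCP to the grasp point, in m); z points along the fingers, y is the line along which they close (so a half turn about z gives the same grasp; the last joint's range is limited). The gripper opens to 88 mm and grips with 3 to 60 N. Pads are 19 mm wide; open, the fingers measure 130 mm over their backs; the gripper's body (78 mm by 193 mm) begins 47 mm behind the grasp point.
Start: joints at [-60.155, 20.546, 0.682, 0, -70.136, -16.507], TCP at [0.156, -0.657, 0.227] pointing down, gripper open.
Joint ranges: [-176.03, 176.03], [-82.01, 121.73], [-58.28, 71.71], [-173.87, 95.51], [-174.79, -0.11], [-173.66, 173.66]. Speed limits (degrees/s): [136.94, 136.94, 172.46, 180, 180, 180].

### API

Orientations are given as [roll, pitch, yaw] about the fixed x, y, z axes, in that order (R = Rz(yaw) Ry(pitch) Rx(roll)).
In Python, from plant import ctrl gives the robot as it stands.
- The arm moves only by the tool apply_moves, never from a script. Its argument "deltas" is a list of rows, each an object with "fingers": the finger opening in mm, from 0 to 87.6; "delta_pos": the shift along the tool's x, y, z in mm, a list of three; "angular": the turn, a rotation vector about the tool's x, y, z in degrees, a list of three. A call has 1 to 10 rows; each row is the pose to reach, as a shift and turn from the pose commanded when the call began, along the tool's axes at that moment; what a row does not reach only later rows make up. A row lasts 1/10 s, in which the tool goes at most 50 mm and 8.59 degrees, less where a joint would pass 70% of its speed; a pose out of reach is approached as far as the arm can. A call with a gripper value outside its range is refused whole. The fingers move at their own pace and stop on an object; the grip force is fixed at half the most. Time passes only in rows, so rows that repeat a pose let the fingers close. It gives the time, the measured TCP pose, the force, the opening and the grip force at its end, in the units of the state.
- ctrl.get_obs(): the state, without advancing time (a new reading comes with each control period).
- ctrl.snapshot(name): name is "scene" or "side" or "wrist"; returns the picture (480x640x3 uint8, red, green, blue); there is no depth.
- ctrl.camera_params(name): a dict with "fx", "fy", "cx", "cy" (pixels), "cam_to_world" (4x4, takes a point from camera to world coordinates); the wrist camera has in their place "mount" (4x4, takes a point from camera to tool coordinates, whose origin is the TCP and whose axes are the flange's). Camera axes: x right, y up, looking along -z (the intrinsics and any distortion apply to the point x, -y, -z); pixel columns grow to the right and rows downward; lengths in m; the calibration is good to about 2 mm. A picture is of the moment at which its call begins: read the wrist's pose just before it. camera_params takes no time and is no camera call.
- ctrl.close_job(): hands the job in; it is judged then, once.
The state is a dict: "clock": time; "joint_pos": joint angles; "qvel": joint speeds; "tau": joint torques, N m; "tool_pos": TCP position; "orientation": TCP orientation; "force": force on the tool from outside, world axes, zero at the start; "moment": the same for the moment, N m; "opening": finger opening in m; "gripper_force": force on a finger pad.
Only numpy, scipy, OpenCV 4.12 (cv2) and the standard library are available. Lean on these libraries where they do the work, as an engineer would, in place of code of your own. Each camera call takes 0.05 s, during which the arm holds its last target. There are 200 camera calls.

### The job

Pack the emergency airway kit: swing the tray's wire bail right out over the front of the tray, lay every syringe, the pen torch and the forceps that are lying on the worktop to the right of the tray down flat inside it, then lay the blue cover squarely on the tray and push the red-knobbed hinge pin fully home through the tray's hinge knuckle and the cover's. Finally swing the bail back until it lies across the cover, and leave the laryngoscope, the tape roll and the blue-capped vial where they are.

Things in the scene. Friction and masses are not known exactly. Their poses are not given: they have to be found in the camera images.
- tray: fixed open aluminium tray, 140 (x) x 156 (y) mm outside, walls and floor 4 mm, rim 40 mm above the worktop. Origin: centre of its underside; x points to the hinge side (away from the robot), y left, z up. A wire bail is pivoted on its sides near the front; a steel hinge knuckle stands at its far right corner
- tray_knuckle (a point): the tray's hinge knuckle: a 24 x 24 mm square block, 24 mm long, with a 14 mm hole along the tray's y. This point is on the hole's axis at its outer (right, -y) face, at (87, -92, 48) mm in the tray frame; the pin goes in here, moving along the tray's +y. The block's outer face stands 14 mm to the right of the tray's side wall
- bail (a joint): angle of the wire bail (rad): 0 = lying level inwards across the tray's mouth (or over the cover), 1.57 = upright, 3.14 = lying level outwards in front of the tray. It pivots about the tray's y axis at (-62, 0, 50.5) mm in the tray frame and stays where it is left (stiff, about 1 N at the bar)
- bail_bar (a point): middle of the bail's cross bar, 7 mm round with a black grip sleeve drawn 11 mm round, parallel to the tray's y, 38 mm from the pivot axis; arms 174 mm apart, outside the tray's sides. With the cover on and the bail in, the bar's underside is 2 mm above the cover plate
- cover_grip (a point): centre of the black grip fin (12 mm in x, 70 in y, 26 high) on the loose blue cover (0.28 kg), near its centre of mass, 13 mm above the top of its 140 x 156 x 5 mm plate, x = +16 mm from the plate's centre, 23 mm above the cover's lowest edges. x points to its hinge side. Ribs 5 mm deep below drop inside the tray with 3.5 mm play. Seated: at (16, 0, 58) mm in the tray frame
- cover_knuckle (a point): the cover's hinge knuckle: a 24 x 24 mm block 30 mm long with a 15 mm hole along the cover's y; this point is the centre of the hole, at (71, -48, -10) mm from cover_grip. Seated, it is in line with tray_knuckle, 5 mm to the left of the tray's block
- pin_knob (a point): centre of the hinge pin's red round knob, 26 mm diameter, 30 mm long; the pin (0.06 kg) points along its own y. Shaft 9 mm diameter, 72 mm long, with an 8 mm cone at its tip. It starts level in a grey cradle of two notched posts, open above, 10 mm or more beyond the knob's face; axis 40 mm up, tip to the left. Fully home: at (87, -107, 48) mm in the tray frame, knob against the knuckle
- pin_tip (a point): tip of the hinge pin, 87 mm from pin_knob along the pin's y
- syringe_10_mid (a point): plastic syringe with an orange mark, 124 mm long along its y, barrel 16 mm wide, finger flange 36 mm wide at y = +29 mm, 17 mm high; this point is its centre, half-way up (8.5 mm)
- syringe_5_mid (a point): smaller plastic syringe with a red mark, 106 mm long along its y, barrel 14 mm wide, flange 29 mm wide at y = +22 mm; centre, half-way up (7 mm)
- pen_torch_mid (a point): white pen torch, 121 mm long along its y, 11 mm thick; centre, half-way up (5.5 mm)
- forceps_mid (a point): steel tissue forceps, 132 mm long along its y, 13 mm wide, 7 mm high; centre, half-way up (3.5 mm)
- laryngoscope_1: bystander: black-handled folded laryngoscope, 63 x 126 x 27 mm, behind the tray; centre of its underside
- vial_blue: bystander: glass vial with blue cap, 23 mm diameter, 46 mm high; centre of its underside
- tape_skin: bystander: roll of skin-coloured tape, 53 mm diameter, 12 mm high; centre of its underside

How it is judged (in metres and radians):
On the way, in this order (a step that is already met when the one before it is completed fails the run):
1. the bail is swung out over the front of the tray (joint above 2.4 rad) (value of joint bail above 2.4 rad), for 0.2 s.
2. every item that is present lies in the tray, its centre well inside the walls and below the rim (x of syringe_10_mid in the frame of tray between -0.064 and 0.064 m and y of syringe_10_mid in the frame of tray between -0.06 and 0.06 m and z of syringe_10_mid in the frame of tray between 0 and 0.034 m and x of syringe_5_mid in the frame of tray between -0.064 and 0.064 m and y of syringe_5_mid in the frame of tray between -0.06 and 0.06 m and z of syringe_5_mid in the frame of tray between 0 and 0.034 m and x of pen_torch_mid in the frame of tray between -0.064 and 0.064 m and y of pen_torch_mid in the frame of tray between -0.06 and 0.06 m and z of pen_torch_mid in the frame of tray between 0 and 0.034 m and x of forceps_mid in the frame of tray between -0.064 and 0.064 m and y of forceps_mid in the frame of tray between -0.06 and 0.06 m and z of forceps_mid in the frame of tray between 0 and 0.034 m), for 0.2 s.
3. the cover is seated on the tray within 7 mm and level (x of cover_grip in the frame of tray between 0.009 and 0.023 m and y of cover_grip in the frame of tray between -0.007 and 0.007 m and z of cover_grip in the frame of tray between 0.053 and 0.0615 m and angle between cover_grip's own z axis and vertical below 0.06 rad), for 0.2 s.
4. the pin is fully home through both knuckles (all of step 3 and x of pin_knob in the frame of tray between 0.081 and 0.093 m and y of pin_knob in the frame of tray between -0.113 and -0.101 m and z of pin_knob in the frame of tray between 0.042 and 0.054 m and x of pin_tip in the frame of cover_knuckle between -0.009 and 0.009 m and y of pin_tip in the frame of cover_knuckle between 0.014 and 0.05 m and z of pin_tip in the frame of cover_knuckle between -0.009 and 0.009 m and angle between the y axis of pin_knob and the y axis of tray, either way round below 0.12 rad), for 0.2 s.
At the end, for the whole second after the job is handed in: All items present lie in the tray, under 34 mm up; the cover is seated within 7 mm, level within 0.06 rad; the pin is home within 6 mm, in line within 0.12 rad, its tip 14 mm or more past the middle of the cover knuckle; the bail is back in, below 0.4 rad (all of step 2 and all of step 4 and value of joint bail below 0.4 rad); the robot touches nothing.
It fails at once if the laryngoscope is moved more than 40 mm (distance of laryngoscope_1 from where it was at the start of the episode above 0.04 m).
It fails at once if the vial is moved more than 40 mm (distance of vial_blue from where it was at the start of the episode above 0.04 m).
It fails at once if the tape roll is moved more than 40 mm (distance of tape_skin from where it was at the start of the episode above 0.04 m).
Of syringe_10, syringe_5, pen_torch, forceps only 2 to 3 are there at a start; the rules pass over those that are not, and their reading is None.
At some moment in a run one of syringe_10, syringe_5, pen_torch, forceps may be knocked a few centimetres aside while the robot is not near it.
It also fails if it takes over 200 s, if anything falls off the work surface, if the arm or the gripper's body presses on something with over 40 N, if the wrist force passes 120 N, or if a joint passes its speed limit or range.

## Working session

There is one attempt and no reset: what is moved stays moved. The work goes in short steps, Python scripts to look and compute and a tool call to move; the robot and the scene stay as the last step left them, time stands still between calls to the robot, and variables do not carry over. Pictures are saved under pics/ and viewed, at most 14 in all, crops included, and the job is handed in when it is done.

Besides the shell and the picture viewer there is one more tool, called after "Emit:" as name(argument=value, ...), one argument or row to a line, values as JSON. apply_moves: Moves the arm, as the interface text tells. Its arguments: {"type":"object","properties":{"deltas":{"type":"array"}},"required":["deltas"]}

```bash
mkdir -p pics; ls
python3 - <<'E'
from plant import ctrl
import cv2,numpy as np
print(ctrl.get_obs())
for n in("scene","side"):
    im=ctrl.snapshot(n); cv2.imwrite(f"pics/{n}0.png",im[:,:,::-1]); p=ctrl.camera_params(n); print(n,{k:np.round(v,3).tolist() for k,v in p.items()})
im=ctrl.snapshot("wrist"); cv2.imwrite("pics/wrist0.png",im[:,:,::-1]);print({k:np.round(v,4).tolist() for k,v in ctrl.camera_params("wrist").items()}, ctrl.hold_point_z)
E
```

```text
pics
{'clock': 0.0, 'joint_pos': array([-6.01553171e+01,  2.05905821e+01,  6.33087431e-01, -1.95154357e-02,
       -7.01353444e+01, -1.65066857e+01]), 'qvel': array([-0.06627374, -0.00913175,  0.04403828, -0.00712957,  0.0058544 ,
        0.03516699]), 'tau': array([ 1.81842082e-03, -5.82716811e+01,  2.93071175e+01,  6.99735090e+00,
        6.83311999e-03, -1.44059295e-04]), 'tool_pos': array([ 0.1555724, -0.6563218,  0.225629 ]), 'orientation': array([ 1.79905774e+02, -8.79093134e-03, -1.66668642e+02]), 'force': array([ 0.31782902,  0.15210744, -0.12028999]), 'moment': array([-0.02387122,  0.01607879, -0.01237307]), 'gripper_force': 0.0, 'opening': 0.08750623337273009}
scene {'fx': 474.754, 'fy': 474.754, 'cx': 324.253, 'cy': 240.048, 'cam_to_world': [[-0.536, 0.361, -0.763, -0.131], [-0.844, -0.217, 0.491, 0.38], [0.012, 0.907, 0.421, 0.473], [0.0, 0.0, 0.0, 1.0]]}
side {'fx': 504.616, 'fy': 504.616, 'cx': 321.62, 'cy': 241.559, 'cam_to_world': [[0.964, -0.145, 0.225, 0.796], [0.267, 0.467, -0.843, -0.883], [0.018, 0.872, 0.488, 0.548], [0.0, 0.0, 0.0, 1.0]]}
{'fx': 360.6694, 'fy': 360.6694, 'cx': 317.3513, 'cy': 243.4071, 'mount': [[0.0011, 0.9513, 0.3082, 0.084], [1.0, -0.0005, -0.0022, 0.0003], [-0.0019, 0.3082, -0.9513, -0.1578], [0.0, 0.0, 0.0, 1.0]]} 0.0188
```

View pics/scene0.png

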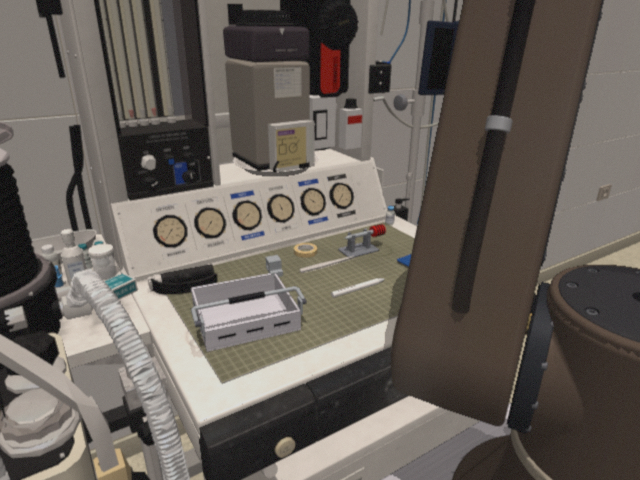

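View pics/side0.png

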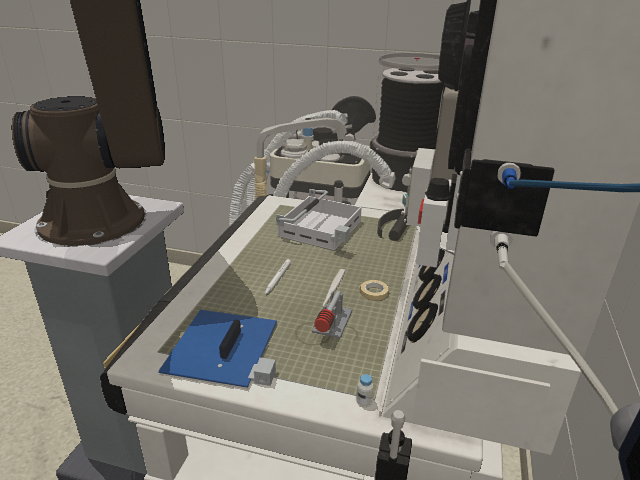

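The scene view shows the tray around (245,310), with its bail lying inwards, and the pin cradle at (358,245). The side view shows the cover at (220,345), pen torch at (278,276), pin knob at (322,318), tape at (374,290) and vial at (365,388). Next I'll zoom in and measure.

```bash
cat > h.py <<'E'
import numpy as np,cv2
from scipy.spatial.transform import Rotation as R
from plant import ctrl
def cam(n,obs=None):
    p=ctrl.camera_params(n)
    if n=="wrist":
        o=obs or ctrl.get_obs(); T=np.eye(4);T[:3,:3]=R.from_euler('xyz',o['orientation'],degrees=True).as_matrix();T[:3,3]=o['tool_pos']
        return p,T@np.array(p['mount'])
    return p,np.array(p['cam_to_world'])
def ray(c,u,v):
    p,T=c; d=np.array([(u-p['cx'])/p['fx'],-(v-p['cy'])/p['fy'],-1.]); return T[:3,3],T[:3,:3]@d
def plane(c,u,v,z):
    o,d=ray(c,u,v); return o+d*(z-o[2])/d[2]
def proj(c,P):
    p,T=c; q=T[:3,:3].T@(np.array(P)-T[:3,3]); return p['cx']+p['fx']*q[0]/-q[2], p['cy']-p['fy']*q[1]/-q[2]
def tri(c1,uv1,c2,uv2):
    o1,d1=ray(c1,*uv1);o2,d2=ray(c2,*uv2)
    s=np.linalg.lstsq(np.c_[d1,-d2],o2-o1,rcond=None)[0];a=o1+d1*s[0];b=o2+d2*s[1];return (a+b)/2,np.linalg.norm(a-b)
E
python3 - <<'E'
from h import *
s=cv2.imread('pics/side0.png');a=cv2.resize(s[185:415,150:450],(780,598),interpolation=cv2.INTER_CUBIC);cv2.imwrite('pics/side0c.png',a)
s=cv2.imread('pics/scene0.png');a=cv2.resize(s[205:385,140:420],(800,514),interpolation=cv2.INTER_CUBIC);cv2.imwrite('pics/scene0c.png',a)
E
```

```text
(no output)
```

View pics/side0c.png

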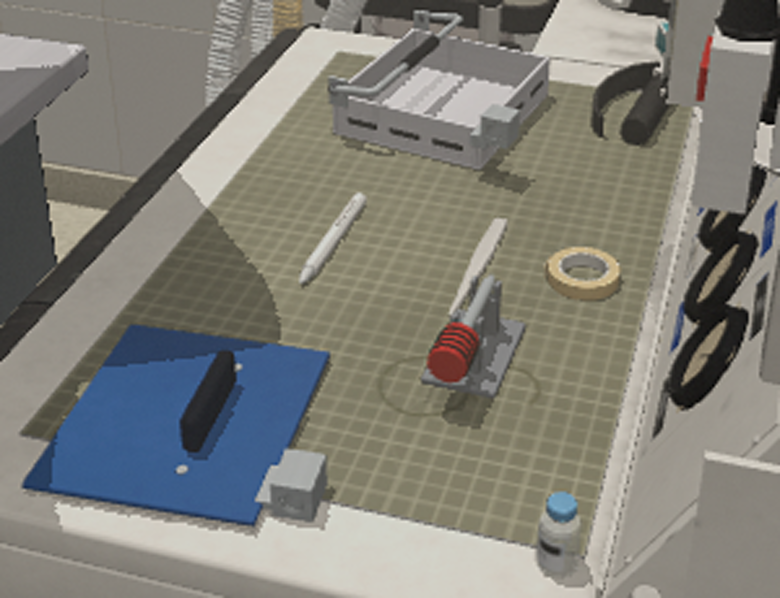

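View pics/scene0c.png

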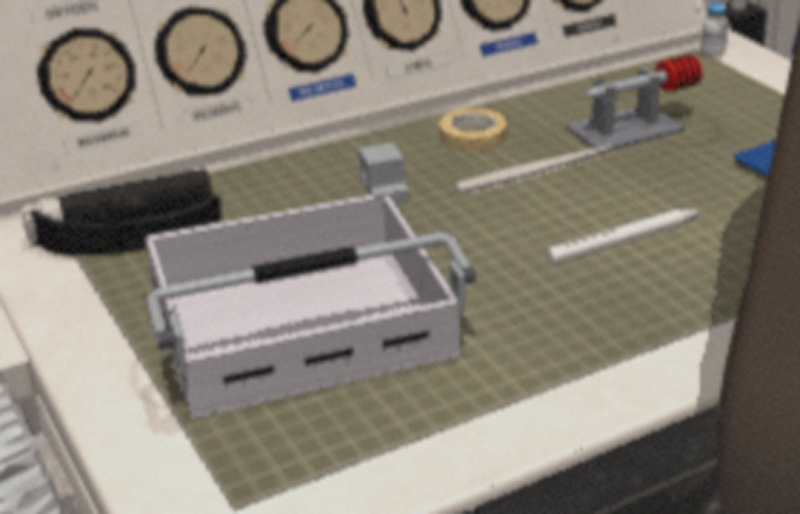

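Two items are present: the pen torch (side crop 333,240) and the forceps (478,265), with the forceps' near end beside the cradle. I'll measure positions from these views.

Run:
```python
from h import *
S=cam('scene');D=cam('side')
sc=lambda x,y:(140+x*.35,205+y*.35); sd=lambda x,y:(150+x/2.6,185+y/2.6)
np.set_printoptions(precision=4,suppress=True)
P=[plane(S,*sc(*q),.04) for q in [(150,238),(188,352),(458,300),(385,197)]]
print('rim FL,NL,NR,FR');print(np.array(P)); 
for a,b in((0,1),(1,2),(2,3),(3,0)): print(np.linalg.norm(P[a]-P[b]))
P=[plane(D,*sd(*q),.04) for q in [(549,58),(418,30)]];print('side FL,NL',P)
print('knuckle', tri(S,sc(382,150),D,sd(503,110)))
for n,z,q1,q2 in [('pen',.0055,[(550,253),(697,212)],[(361,197),(304,279)]),('forc',.0035,[(460,186),(607,147)],[(499,222),(452,312)])]:
  for c,f,q in((S,sc,q1),(D,sd,q2)):
    a,b=[plane(c,*f(*k),z) for k in q];print(n,a,b,np.linalg.norm(a-b),(a+b)/2)
print('knob',tri(S,sc(681,73),D,sd(454,351)), 'tip',tri(S,sc(592,88),D,sd(493,283)))
print('fin',plane(D,*sd(228,354),.036),plane(D,*sd(190,447),.036))
print('cover corners',[plane(D,*sd(*q),.015) for q in[(130,325),(329,352),(255,521),(25,485)]])
print('tape',plane(D,*sd(584,265),.012),'vial',plane(D,*sd(558,560),0))
```

```text
rim FL,NL,NR,FR
[[0.6029 0.1834 0.04  ]
 [0.4757 0.2046 0.04  ]
 [0.4437 0.0553 0.04  ]
 [0.5743 0.0355 0.04  ]]
0.1289671091974891
0.15268421000919602
0.13207649703975163
0.15053820441047436
side FL,NL [array([0.6074, 0.1819, 0.04  ]), array([0.4767, 0.205 , 0.04  ])]
knuckle (array([0.5994, 0.0256, 0.0624]), np.float64(0.003428576742512521))
pen [ 0.5064 -0.0501  0.0055] [ 0.4987 -0.1678  0.0055] 0.11796915200840585 [ 0.5026 -0.1089  0.0055]
pen [ 0.5037 -0.0435  0.0055] [ 0.5009 -0.1621  0.0055] 0.1186286301417148 [ 0.5023 -0.1028  0.0055]
forc [ 0.6203 -0.0472  0.0035] [ 0.6162 -0.1747  0.0035] 0.12755910539113827 [ 0.6182 -0.1109  0.0035]
forc [ 0.6163 -0.0441  0.0035] [ 0.6121 -0.1668  0.0035] 0.12280259563830097 [ 0.6142 -0.1055  0.0035]
knob (array([ 0.6354, -0.2569,  0.0409]), np.float64(0.0041446609698996585)) tip (array([ 0.6429, -0.178 ,  0.0419]), np.float64(0.0002816620907190644))
fin [ 0.5014 -0.292   0.036 ] [ 0.5149 -0.3755  0.036 ]
cover corners [array([ 0.4146, -0.2581,  0.015 ]), array([ 0.551, -0.247,  0.015]), array([ 0.5629, -0.3987,  0.015 ]), array([ 0.4278, -0.4099,  0.015 ])]
tape [ 0.6915 -0.0954  0.012 ] vial [ 0.7266 -0.365   0.    ]
```

```bash
cat >> h.py <<'E'
np.set_printoptions(precision=4,suppress=True)
def go(x,y,z,yaw,frm=None):
    "tool deltas from frm (x,y,z,yaw) or the measured pose, tool down"
    if frm is None:
        o=ctrl.get_obs();p=o['tool_pos'];A=R.from_euler('xyz',o['orientation'],degrees=True)
    else: p=np.array(frm[:3]);A=R.from_euler('xyz',[180,0,frm[3]],degrees=True)
    B=R.from_euler('xyz',[180,0,yaw],degrees=True)
    print('pos',np.round(A.inv().apply(np.array([x,y,z])-p)*1000,1),'ang',np.round((A.inv()*B).as_rotvec(degrees=True),2))
E
python3 -c "
from h import *
go(.48,-.3,.25,-90)"
```

```text
pos [-397.9  272.1  -23.9] ang [  0.07   0.04 -76.67]
```

Emit:
apply_moves(
  deltas=[
    {"fingers":87,"delta_pos":[-398,272,-24],"angular":[0,0,-76.7]},
    {"fingers":87,"delta_pos":[-398,272,-24],"angular":[0,0,-76.7]},
    {"fingers":87,"delta_pos":[-398,272,-24],"angular":[0,0,-76.7]},
    {"fingers":87,"delta_pos":[-398,272,-24],"angular":[0,0,-76.7]},
    {"fingers":87,"delta_pos":[-398,272,-24],"angular":[0,0,-76.7]},
    {"fingers":87,"delta_pos":[-398,272,-24],"angular":[0,0,-76.7]},
    {"fingers":87,"delta_pos":[-398,272,-24],"angular":[0,0,-76.7]},
    {"fingers":87,"delta_pos":[-398,272,-24],"angular":[0,0,-76.7]},
    {"fingers":87,"delta_pos":[-398,272,-24],"angular":[0,0,-76.7]},
    {"fingers":87,"delta_pos":[-398,272,-24],"angular":[0,0,-76.7]},
  ],
)

```text
clock: 1.15
tool_pos: [0.4819, -0.2978, 0.2507]
orientation: [-180.0, 0.0, -89.6]
force: [0.7, -1.1, -0.9]
opening: 0.0872
gripper_force: 0.0
```

```bash
cat >> h.py <<'E'
def shot(name):
    o=ctrl.get_obs();im=ctrl.snapshot('wrist');im=np.ascontiguousarray(im[:,:,::-1]);cv2.imwrite(f'pics/{name}.png',im)
    print(o['clock'],o['tool_pos'],o['orientation']);np.save(f'pics/{name}.npy',np.r_[o['tool_pos'],o['orientation']]);return im
def load(name):
    a=np.load(f'pics/{name}.npy');return cv2.imread(f'pics/{name}.png'),cam('wrist',dict(tool_pos=a[:3],orientation=a[3:]))
E
python3 -c "
from h import *
shot('w1')
go(.5,.11,.25,-100.5)"
```

```text
1.15 [ 0.4819 -0.2978  0.2507] [-179.9724    0.0054  -89.5901]
pos [-406.   -17.6    0.9] ang [-0.08  0.02 10.77]
```

View pics/w1.png

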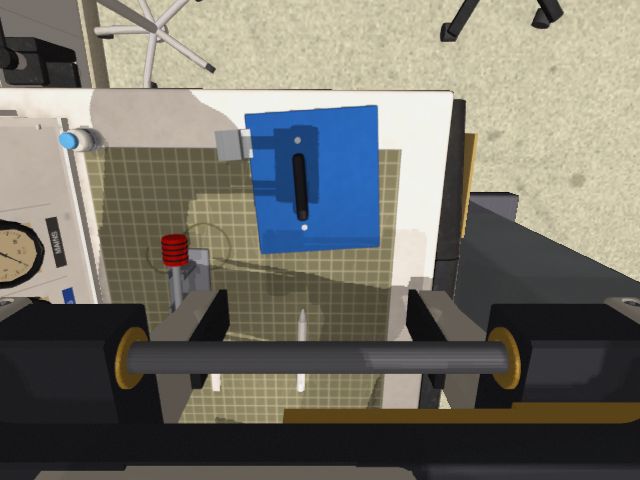

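The wrist view shows the cover (blue, corners about (246,113), (377,106), (379,246), (262,253)), fin at (300,188) and red knob at (175,250). I'll measure these and move to the tray.

Run:
```python
from h import *
im,C=load('w1');h=cv2.cvtColor(im,cv2.COLOR_BGR2HSV)
def big(m):
    c=max(cv2.findContours(m,cv2.RETR_EXTERNAL,cv2.CHAIN_APPROX_NONE)[0],key=cv2.contourArea);return c
b=big(cv2.inRange(h,(95,120,40),(125,255,255)))
q=cv2.approxPolyDP(cv2.convexHull(b),8,True)[:,0];print(q)
w=np.array([plane(C,*k,.010)[:2] for k in q]);print(w, np.linalg.norm(np.roll(w,-1,0)-w,axis=1), w.mean(0))
r=cv2.minAreaRect(np.array([plane(C,*k[0],.010)[:2] for k in b]).astype(np.float32)*1000);print(r)
f=big(((h[...,2]<45)&(np.indices(h.shape[:2])[1]>270)&(np.indices(h.shape[:2])[1]<330)&(np.indices(h.shape[:2])[0]<235)&(np.indices(h.shape[:2])[0]>140)).astype(np.uint8))
print(cv2.boundingRect(f));w=np.array([plane(C,*k[0],.036)[:2] for k in f]).astype(np.float32)*1000;print('fin top',cv2.minAreaRect(w))
k=big(cv2.inRange(h,(0,150,60),(8,255,255))|cv2.inRange(h,(172,150,60),(180,255,255)));print(cv2.boundingRect(k))
w=np.array([plane(C,*q[0],.040)[:2] for q in k]).astype(np.float32)*1000;print('knob',cv2.minAreaRect(w))
```

```text
[[376 106]
 [378 246]
 [262 253]
 [245 115]]
[[ 0.4221 -0.4016]
 [ 0.4109 -0.2491]
 [ 0.5463 -0.2393]
 [ 0.558  -0.3917]] [0.1528 0.1358 0.1528 0.1363] [ 0.4843 -0.3204]
((484.3859558105469, -320.65948486328125), (138.5777130126953, 154.47178649902344), 4.196415424346924)
(293, 154, 15, 66)
fin top ((499.7280578613281, -320.8791198730469), (11.787239074707031, 67.67691802978516), 4.117720603942871)
(161, 234, 27, 33)
knob ((635.8075561523438, -252.40579223632812), (37.40509033203125, 27.726730346679688), 87.75826263427734)
```

Emit:
apply_moves(
  deltas=[
    {"fingers":40,"delta_pos":[-406,-17,0],"angular":[0,0,10.8]},
    {"fingers":40,"delta_pos":[-406,-17,0],"angular":[0,0,10.8]},
    {"fingers":40,"delta_pos":[-406,-17,0],"angular":[0,0,10.8]},
    {"fingers":40,"delta_pos":[-406,-17,0],"angular":[0,0,10.8]},
    {"fingers":40,"delta_pos":[-406,-17,0],"angular":[0,0,10.8]},
    {"fingers":40,"delta_pos":[-406,-17,0],"angular":[0,0,10.8]},
    {"fingers":40,"delta_pos":[-406,-17,0],"angular":[0,0,10.8]},
    {"fingers":40,"delta_pos":[-406,-17,0],"angular":[0,0,10.8]},
    {"fingers":40,"delta_pos":[-406,-17,0],"angular":[0,0,10.8]},
    {"fingers":40,"delta_pos":[-406,-17,0],"angular":[0,0,10.8]},
  ],
)

```text
clock: 2.2
tool_pos: [0.4967, 0.1074, 0.2502]
orientation: [180.0, -0.0, -100.6]
force: [-0.9, -0.7, 0.4]
opening: 0.0396
gripper_force: 0.0
```

```bash
python3 -c "
from h import *
shot('w2')"
```

```text
2.2 [0.4967 0.1074 0.2502] [ 179.9686   -0.0181 -100.5927]
```

View pics/w2.png

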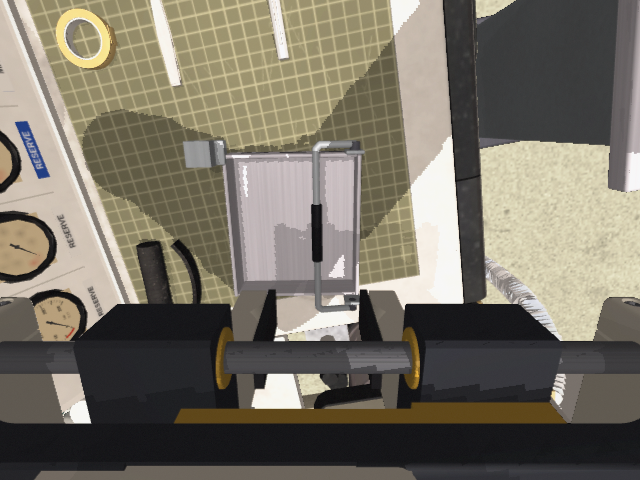

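The tray fills the middle of the view: rim corners near (227,155), (361,152), (357,294), with the sleeve at (317,233) and the knuckle at (199,153).

Run:
```python
from h import *
im,C=load('w2')
P=np.array([plane(C,*q,.040) for q in [(226,155),(361,152),(357,296)]])[:,:2];print(P,np.linalg.norm(P[0]-P[1]),np.linalg.norm(P[1]-P[2]))
d=P[0]-P[1];e=P[2]-P[1];print('yaw',np.degrees(np.arctan2(d[1],d[0])),np.degrees(np.arctan2(-e[0],e[1])),'c',(P[0]+P[2])/2)
print('knuckle top corners',[plane(C,*q,.060)[:2] for q in[(184,142),(214,141),(215,166),(186,168)]])
g=cv2.cvtColor(im,cv2.COLOR_BGR2GRAY);m=(g<50).astype(np.uint8);m[:200]=0;m[265:]=0;m[:,:300]=0;m[:,335:]=0
c=max(cv2.findContours(m,0,1)[0],key=cv2.contourArea);w=np.array([plane(C,*k[0],.0505)[:2] for k in c]).astype(np.float32)*1000;print('sleeve',cv2.boundingRect(c),cv2.minAreaRect(w))
```

```text
[[0.5752 0.0356]
 [0.4429 0.0572]
 [0.4703 0.2124]] 0.13408150906294136 0.1575613501384292
yaw -9.292202417474174 -10.025460703900547 c [0.5228 0.124 ]
knuckle top corners [array([0.6054, 0.0165]), array([0.5778, 0.0207]), array([0.583, 0.043]), array([0.6106, 0.0397])]
sleeve (312, 204, 10, 58) ((501.07611083984375, 128.61282348632812), (61.29679870605469, 9.517905235290527), 79.46853637695312)
```

```bash
python3 -c "
from h import *
go(.501,.1286,.040,-100)"
```

```text
pos [-23.   -0.3 210.2] ang [ 0.04 -0.03 -0.66]
```

Emit:
apply_moves(
  deltas=[
    {"fingers":40,"delta_pos":[-22,0,60],"angular":[0,0,-0.6]},
    {"fingers":40,"delta_pos":[-22,0,110],"angular":[0,0,-0.6]},
    {"fingers":40,"delta_pos":[-22,0,150],"angular":[0,0,-0.6]},
    {"fingers":40,"delta_pos":[-22,0,185],"angular":[0,0,-0.6]},
    {"fingers":40,"delta_pos":[-22,0,210],"angular":[0,0,-0.6]},
    {"fingers":40,"delta_pos":[-22,0,210],"angular":[0,0,-0.6]},
    {"fingers":0,"delta_pos":[-22,0,210],"angular":[0,0,-0.6]},
    {"fingers":0,"delta_pos":[-22,0,210],"angular":[0,0,-0.6]},
    {"fingers":0,"delta_pos":[-22,0,210],"angular":[0,0,-0.6]},
    {"fingers":0,"delta_pos":[-22,0,210],"angular":[0,0,-0.6]},
  ],
)

```text
clock: 3.25
tool_pos: [0.5017, 0.1277, 0.0419]
orientation: [-179.9, 0.1, -100.2]
force: [-0.2, 0.9, 0.2]
opening: 0.0133
gripper_force: 0.0
```

Emit:
apply_moves(
  deltas=[
    {"fingers":0,"delta_pos":[0,0,0],"angular":[0,0,0]},
    {"fingers":0,"delta_pos":[0,0,0],"angular":[0,0,0]},
    {"fingers":0,"delta_pos":[0,0,0],"angular":[0,0,0]},
    {"fingers":0,"delta_pos":[0,0.6,-6.6],"angular":[0,0,0]},
    {"fingers":0,"delta_pos":[0,2.3,-13],"angular":[0,0,0]},
    {"fingers":0,"delta_pos":[0,5,-19],"angular":[0,0,0]},
  ],
)

```text
clock: 3.85
tool_pos: [0.4952, 0.1285, 0.0594]
orientation: [179.9, -0.0, -100.2]
force: [-2.9, 7.0, -9.7]
opening: 0.006
gripper_force: 30.0
```

Emit:
apply_moves(
  deltas=[
    {"fingers":0,"delta_pos":[0,4,-5.5],"angular":[0,0,0]},
    {"fingers":0,"delta_pos":[0,14,-14],"angular":[0,0,0]},
    {"fingers":0,"delta_pos":[0,26.5,-18.5],"angular":[0,0,0]},
    {"fingers":0,"delta_pos":[0,39.5,-18.5],"angular":[0,0,0]},
    {"fingers":0,"delta_pos":[0,52,-14],"angular":[0,0,0]},
    {"fingers":0,"delta_pos":[0,62,-5.5],"angular":[0,0,0]},
    {"fingers":0,"delta_pos":[0,67.5,3],"angular":[0,0,0]},
    {"fingers":0,"delta_pos":[0,70,10],"angular":[0,0,0]},
    {"fingers":0,"delta_pos":[0,70,10],"angular":[0,0,0]},
    {"fingers":0,"delta_pos":[0,70,10],"angular":[0,0,0]},
  ],
)

```text
clock: 4.85
tool_pos: [0.4275, 0.141, 0.0497]
orientation: [-180.0, 0.0, -100.1]
force: [3.4, 0.2, -0.1]
opening: 0.0057
gripper_force: 30.0
```

Emit:
apply_moves(
  deltas=[
    {"fingers":40,"delta_pos":[0,0,0],"angular":[0,0,0]},
    {"fingers":40,"delta_pos":[0,0,0],"angular":[0,0,0]},
    {"fingers":40,"delta_pos":[0,0,-40],"angular":[0,0,0]},
    {"fingers":40,"delta_pos":[0,0,-90],"angular":[0,0,0]},
    {"fingers":40,"delta_pos":[40,-20,-130],"angular":[0,0,4]},
    {"fingers":40,"delta_pos":[220,-170,-150],"angular":[0,0,-8]},
    {"fingers":40,"delta_pos":[220,-170,-150],"angular":[0,0,-8]},
    {"fingers":40,"delta_pos":[220,-170,-150],"angular":[0,0,-8]},
    {"fingers":40,"delta_pos":[220,-170,-150],"angular":[0,0,-8]},
    {"fingers":40,"delta_pos":[220,-170,-150],"angular":[0,0,-8]},
  ],
)

```text
clock: 5.85
tool_pos: [0.5544, -0.1059, 0.1991]
orientation: [179.9, 0.0, -92.2]
force: [0.7, 1.9, -0.0]
opening: 0.04
gripper_force: 0.0
```

Emit:
apply_moves(
  deltas=[
    {"fingers":40,"delta_pos":[0,0,0],"angular":[0,0,0]},
    {"fingers":40,"delta_pos":[0,0,0],"angular":[0,0,0]},
  ],
)

```text
clock: 6.05
tool_pos: [0.5537, -0.1053, 0.1981]
orientation: [179.8, 0.0, -92.4]
force: [0.1, 1.0, -0.6]
opening: 0.0398
gripper_force: 0.0
```

```bash
python3 -c "
from h import *
shot('w3')"
```

```text
6.05 [ 0.5537 -0.1053  0.1981] [179.8335   0.0087 -92.3624]
```

View pics/w3.png

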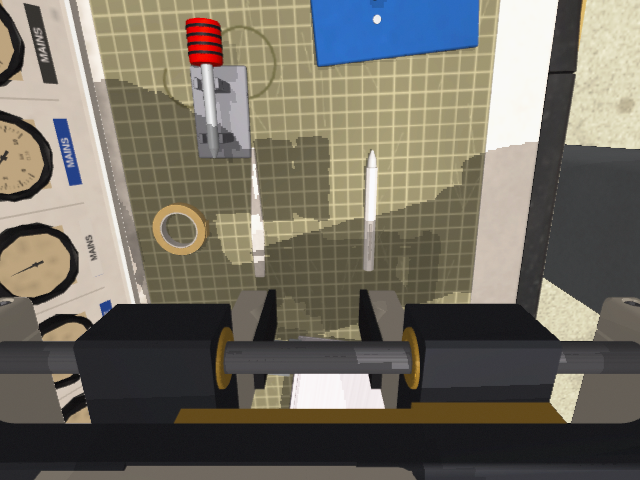

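The pen torch runs (372,150)–(369,271), the forceps (253,143)–(259,277), the pin knob (204,42) and its shaft end near (212,152).

Run:
```python
from h import *
im,C=load('w3')
for n,z,a,b in[('pen',.0055,(372,150),(369,271)),('forc',.0035,(253,143),(259,277)),('pin',.04,(203,20),(213,157)),('knobend',.04,(203,18),(206,66))]:
    a=plane(C,*a,z)[:2];b=plane(C,*b,z)[:2];d=b-a;print(n,a,b,(a+b)/2,np.linalg.norm(d),'yaw',np.degrees(np.arctan2(-d[0],d[1])))
go(.502,-.105,.003,-92.5)
```

```text
pen [ 0.499  -0.1652] [ 0.5013 -0.0422] [ 0.5001 -0.1037] 0.12302619692474999 yaw -1.0780157146289746
forc [ 0.6107 -0.176 ] [ 0.6174 -0.0393] [ 0.6141 -0.1076] 0.13686144775865933 yaw -2.799542455093762
pin [ 0.6341 -0.2694] [ 0.6397 -0.1672] [ 0.6369 -0.2183] 0.10240789129517927 yaw -3.1380555570847894
knobend [ 0.6339 -0.2708] [ 0.6361 -0.2375] [ 0.635  -0.2542] 0.03330048429719578 yaw -3.818069531724049
pos [  2.7  51.  195.4] ang [0.15 0.01 0.24]
```

Emit:
apply_moves(
  deltas=[
    {"fingers":36,"delta_pos":[1,40,40],"angular":[0,0,-1.2]},
    {"fingers":36,"delta_pos":[1,52,85],"angular":[0,0,-1.2]},
    {"fingers":36,"delta_pos":[1,52,130],"angular":[0,0,-1.2]},
    {"fingers":36,"delta_pos":[1,52,165],"angular":[0,0,-1.2]},
    {"fingers":36,"delta_pos":[1,52,185],"angular":[0,0,-1.2]},
    {"fingers":36,"delta_pos":[1,52,193],"angular":[0,0,-1.2]},
    {"fingers":36,"delta_pos":[1,52,193],"angular":[0,0,-1.2]},
    {"fingers":36,"delta_pos":[1,52,193],"angular":[0,0,-1.2]},
  ],
)

```text
clock: 6.9
tool_pos: [0.5032, -0.1024, 0.0073]
orientation: [-179.9, 0.0, -90.9]
force: [-0.1, -0.5, 0.3]
opening: 0.036
gripper_force: 0.0
```

Emit:
apply_moves(
  deltas=[
    {"fingers":36,"delta_pos":[2,2,4],"angular":[0,0,0]},
    {"fingers":0,"delta_pos":[2,2,4],"angular":[0,0,0]},
    {"fingers":0,"delta_pos":[2,2,4],"angular":[0,0,0]},
    {"fingers":0,"delta_pos":[2,2,4],"angular":[0,0,0]},
    {"fingers":0,"delta_pos":[2,2,4],"angular":[0,0,0]},
    {"fingers":0,"delta_pos":[2,2,4],"angular":[0,0,0]},
    {"fingers":0,"delta_pos":[2,2,4],"angular":[0,0,0]},
    {"fingers":0,"delta_pos":[2,2,4],"angular":[0,0,0]},
    {"fingers":0,"delta_pos":[2,2,-40],"angular":[0,0,0]},
    {"fingers":0,"delta_pos":[2,2,-85],"angular":[0,0,0]},
  ],
)

```text
clock: 7.9
tool_pos: [0.4992, -0.1051, 0.0909]
orientation: [179.7, -0.0, -91.0]
force: [2.0, 0.6, -0.4]
opening: 0.0099
gripper_force: 30.0
```

Run:
```python
from h import *
c=np.array([.524,.124]);A=R.from_euler('z',-10,degrees=True).as_matrix()[:2,:2]
print(ctrl.get_obs()['tool_pos'])
for x in(-.025,.025):
  t=c+A@[x,0];print(t);go(*t,.010,-100)
```

```text
[ 0.4992 -0.1051  0.0909]
[0.4994 0.1283]
pos [-233.5    3.4   80.7] ang [ 0.26 -0.06  9.03]
[0.5486 0.1197]
pos [-225.7  -46.    80.5] ang [ 0.26 -0.06  9.03]
```

Emit:
apply_moves(
  deltas=[
    {"fingers":0,"delta_pos":[-232,-6,0],"angular":[0,0,9]},
    {"fingers":0,"delta_pos":[-232,-6,0],"angular":[0,0,9]},
    {"fingers":0,"delta_pos":[-232,-6,0],"angular":[0,0,9]},
    {"fingers":0,"delta_pos":[-232,-6,0],"angular":[0,0,9]},
    {"fingers":0,"delta_pos":[-232,-6,0],"angular":[0,0,9]},
    {"fingers":0,"delta_pos":[-232,-6,0],"angular":[0,0,9]},
    {"fingers":0,"delta_pos":[-232,-6,35],"angular":[0,0,9]},
    {"fingers":0,"delta_pos":[-232,-6,60],"angular":[0,0,9]},
    {"fingers":0,"delta_pos":[-232,-6,78],"angular":[0,0,9]},
    {"fingers":0,"delta_pos":[-232,-6,78],"angular":[0,0,9]},
  ],
)

```text
clock: 8.9
tool_pos: [0.5085, 0.1253, 0.0108]
orientation: [179.8, -0.2, -100.0]
force: [0.1, -0.4, -0.0]
opening: 0.0102
gripper_force: 30.0
```

Emit:
apply_moves(
  deltas=[
    {"fingers":0,"delta_pos":[0,0,2],"angular":[0,0,0]},
    {"fingers":24,"delta_pos":[0,0,2],"angular":[0,0,0]},
    {"fingers":24,"delta_pos":[0,0,2],"angular":[0,0,0]},
    {"fingers":24,"delta_pos":[0,0,2],"angular":[0,0,0]},
    {"fingers":24,"delta_pos":[0,0,-40],"angular":[0,0,0]},
    {"fingers":24,"delta_pos":[0,0,-90],"angular":[0,0,0]},
    {"fingers":24,"delta_pos":[0,0,-90],"angular":[0,0,0]},
    {"fingers":24,"delta_pos":[0,0,-90],"angular":[0,0,0]},
  ],
)

```text
clock: 9.7
tool_pos: [0.5113, 0.1275, 0.1053]
orientation: [-179.8, 0.2, -100.0]
force: [-0.3, 0.4, -2.1]
opening: 0.0243
gripper_force: 0.0
```

Run:
```python
from h import *
go(.614,-.1076,.1,-92.8)
im=shot('w4')
```

```text
pos [ 213.8 -141.8    5.1] ang [-0.19  0.17 -7.16]
9.7 [0.5113 0.1275 0.1053] [-179.8262    0.1842  -99.9644]
```

View pics/w4.png

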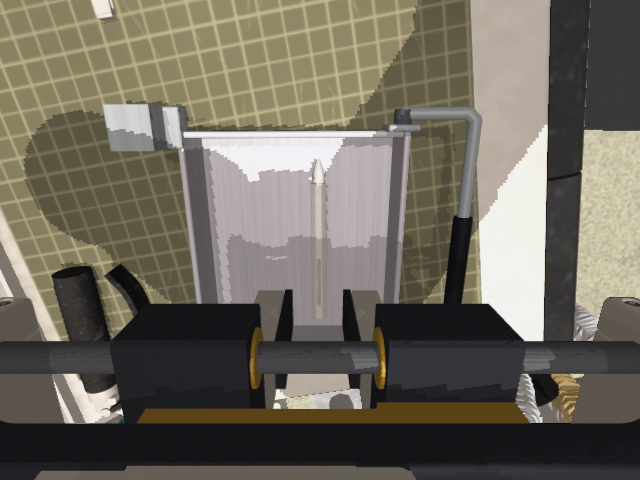

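The pen torch lies in the tray at (318,240) and the bail is out at the right. I'll check that the forceps' end, seen at (105,8), hasn't moved.

Run:
```python
from h import *
im,C=load('w4')
print(proj(C,[.6174,-.0393,.0035]))
```

```text
(np.float64(105.95787721506679), np.float64(21.247343162823114))
```

Emit:
apply_moves(
  deltas=[
    {"fingers":30,"delta_pos":[214,-142,0],"angular":[0,0,-7.2]},
    {"fingers":30,"delta_pos":[214,-142,0],"angular":[0,0,-7.2]},
    {"fingers":30,"delta_pos":[214,-142,0],"angular":[0,0,-7.2]},
    {"fingers":30,"delta_pos":[214,-142,0],"angular":[0,0,-7.2]},
    {"fingers":30,"delta_pos":[214,-142,0],"angular":[0,0,-7.2]},
    {"fingers":30,"delta_pos":[214,-142,0],"angular":[0,0,-7.2]},
    {"fingers":30,"delta_pos":[214,-142,0],"angular":[0,0,-7.2]},
    {"fingers":30,"delta_pos":[214,-142,0],"angular":[0,0,-7.2]},
  ],
)

```text
clock: 10.55
tool_pos: [0.6123, -0.1083, 0.102]
orientation: [179.9, -0.0, -92.8]
force: [-0.1, 1.1, -0.4]
opening: 0.0296
gripper_force: 0.0
```

Run:
```python
from h import *
im=shot('w5');im,C=load('w5')
print(proj(C,[.6107,-.176,.0035]),proj(C,[.6174,-.0393,.0035]))
go(.614,-.1076,.0025,-92.8)
h=cv2.cvtColor(im,cv2.COLOR_BGR2HSV);m=cv2.inRange(h,(0,0,150),(180,40,255));m[290:]=0
for c in cv2.findContours(m,0,1)[0]:
    r=cv2.minAreaRect(c)
    if cv2.contourArea(c)>300: print(r)
```

```text
10.55 [ 0.6123 -0.1083  0.102 ] [179.8641  -0.0048 -92.7981]
(np.float64(314.1396671826458), np.float64(150.1225788441894)) (np.float64(314.39481564659917), np.float64(325.057119327164))
pos [ -0.1  -1.7 100. ] ang [ 0.09 -0.    0.07]
((211.0, 266.5), (45.0, 48.0), 90.0)
((315.0, 222.5), (133.0, 16.0), 90.0)
((620.5, 199.0), (180.0, 37.0), 90.0)
((272.4688720703125, 102.50194549560547), (136.4213104248047, 76.35102844238281), 86.42366790771484)
((116.4073257446289, 132.91749572753906), (274.60186767578125, 18.249725341796875), 78.5506591796875)
((68.0, 144.5), (289.0, 136.0), 90.0)
```

Emit:
apply_moves(
  deltas=[
    {"fingers":30,"delta_pos":[0,-1.5,45],"angular":[0,0,0]},
    {"fingers":30,"delta_pos":[0,-1.5,75],"angular":[0,0,0]},
    {"fingers":30,"delta_pos":[0,-1.5,92],"angular":[0,0,0]},
    {"fingers":30,"delta_pos":[0,-1.5,98],"angular":[0,0,0]},
    {"fingers":30,"delta_pos":[0,-1.5,98],"angular":[0,0,0]},
  ],
)

```text
clock: 11.1
tool_pos: [0.6143, -0.1074, 0.0049]
orientation: [179.9, -0.0, -92.7]
force: [0.1, -0.6, 0.1]
opening: 0.0304
gripper_force: 0.0
```

Emit:
apply_moves(
  deltas=[
    {"fingers":30,"delta_pos":[0,0,2.5],"angular":[0,0,0]},
    {"fingers":0,"delta_pos":[0,0,2.5],"angular":[0,0,0]},
    {"fingers":0,"delta_pos":[0,0,2.5],"angular":[0,0,0]},
    {"fingers":0,"delta_pos":[0,0,2.5],"angular":[0,0,0]},
    {"fingers":0,"delta_pos":[0,0,2.5],"angular":[0,0,0]},
    {"fingers":0,"delta_pos":[0,0,2.5],"angular":[0,0,0]},
    {"fingers":0,"delta_pos":[0,0,2.5],"angular":[0,0,0]},
    {"fingers":0,"delta_pos":[0,0,-45],"angular":[0,0,0]},
    {"fingers":0,"delta_pos":[0,0,-90],"angular":[0,0,0]},
    {"fingers":0,"delta_pos":[0,0,-90],"angular":[0,0,0]},
  ],
)

```text
clock: 12.1
tool_pos: [0.619, -0.1088, 0.102]
orientation: [-179.4, 0.0, -92.7]
force: [0.9, 0.3, 0.3]
opening: 0.0087
gripper_force: 29.9
```

Run:
```python
from h import *
c=np.array([.524,.124]);A=R.from_euler('z',-10,degrees=True).as_matrix()[:2,:2]
t=c+A@[.03,0];print(t,ctrl.get_obs()['tool_pos']);go(*t,.008,-100)
```

```text
[0.5535 0.1188] [ 0.619  -0.1088  0.102 ]
pos [-224.2   77.    93.3] ang [-0.6   0.05  7.3 ]
```

Emit:
apply_moves(
  deltas=[
    {"fingers":0,"delta_pos":[-224,74,0],"angular":[0,0,7.3]},
    {"fingers":0,"delta_pos":[-224,74,0],"angular":[0,0,7.3]},
    {"fingers":0,"delta_pos":[-224,74,0],"angular":[0,0,7.3]},
    {"fingers":0,"delta_pos":[-224,74,0],"angular":[0,0,7.3]},
    {"fingers":0,"delta_pos":[-224,74,0],"angular":[0,0,7.3]},
    {"fingers":0,"delta_pos":[-224,74,0],"angular":[0,0,7.3]},
    {"fingers":0,"delta_pos":[-224,74,0],"angular":[0,0,7.3]},
    {"fingers":0,"delta_pos":[-224,74,0],"angular":[0,0,7.3]},
  ],
)

```text
clock: 12.9
tool_pos: [0.5517, 0.1182, 0.0952]
orientation: [180.0, -0.0, -100.1]
force: [-1.1, -0.7, -1.2]
opening: 0.0086
gripper_force: 29.9
```

Run:
```python
from h import *
shot('w6');go(.5535,.1188,.008,-100)
```

```text
12.9 [0.5517 0.1182 0.0952] [ 179.9837   -0.0131 -100.085 ]
pos [-1.3 -1.5 87.1] ang [ 0.01 -0.01 -0.13]
```

View pics/w6.png

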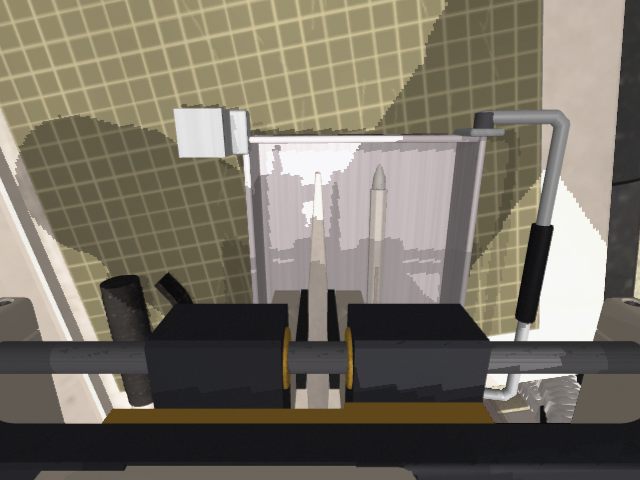

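The forceps are held level and in line with the tray, pen torch alongside at (378,235). Lowering them now.

Emit:
apply_moves(
  deltas=[
    {"fingers":0,"delta_pos":[-1,-1,40],"angular":[0,0,0]},
    {"fingers":0,"delta_pos":[-1,-1,65],"angular":[0,0,0]},
    {"fingers":0,"delta_pos":[-1,-1,80],"angular":[0,0,0]},
    {"fingers":0,"delta_pos":[-1,-1,87],"angular":[0,0,0]},
    {"fingers":0,"delta_pos":[-1,-1,87],"angular":[0,0,0]},
    {"fingers":22,"delta_pos":[-1,-1,87],"angular":[0,0,0]},
    {"fingers":22,"delta_pos":[-1,-1,87],"angular":[0,0,0]},
    {"fingers":22,"delta_pos":[-1,-1,87],"angular":[0,0,0]},
    {"fingers":22,"delta_pos":[-1,-1,45],"angular":[0,0,0]},
    {"fingers":22,"delta_pos":[-1,-1,0],"angular":[0,0,0]},
  ],
)

```text
clock: 13.95
tool_pos: [0.5518, 0.1189, 0.0952]
orientation: [179.8, -0.1, -100.1]
force: [1.7, 1.8, -0.5]
opening: 0.022
gripper_force: 0.0
```

Emit:
apply_moves(
  deltas=[
    {"fingers":22,"delta_pos":[0,0,-30],"angular":[0,0,0]},
    {"fingers":22,"delta_pos":[0,0,-30],"angular":[0,0,0]},
  ],
)

```text
clock: 14.15
tool_pos: [0.5557, 0.1209, 0.1307]
orientation: [-179.6, 0.3, -100.0]
force: [0.3, 0.3, -0.2]
opening: 0.022
gripper_force: 0.0
```

Run:
```python
from h import *
shot('w7');go(.500,-.3202,.12,-85.8)
```

```text
14.15 [0.5557 0.1209 0.1307] [-179.5702    0.3001 -100.0087]
pos [443.3 -23.4   6.6] ang [ -0.28   0.18 -14.25]
```

View pics/w7.png

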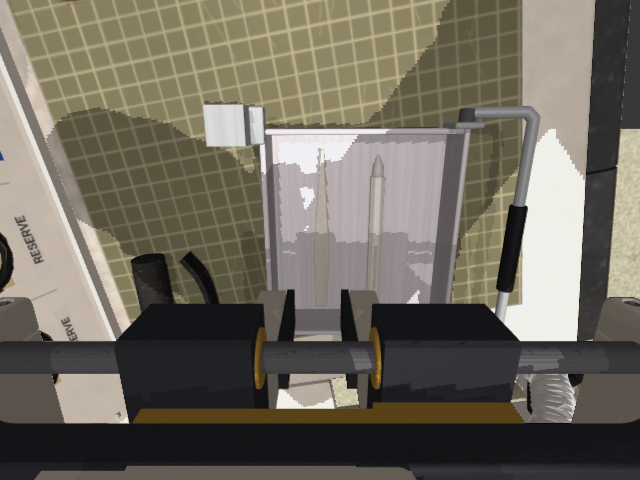

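Both items lie flat in the tray, forceps at (321,230) and pen torch at (377,230). On to the cover.

Emit:
apply_moves(
  deltas=[
    {"fingers":36,"delta_pos":[443,-23,0],"angular":[0,0,-14.2]},
    {"fingers":36,"delta_pos":[443,-23,0],"angular":[0,0,-14.2]},
    {"fingers":36,"delta_pos":[443,-23,0],"angular":[0,0,-14.2]},
    {"fingers":36,"delta_pos":[443,-23,0],"angular":[0,0,-14.2]},
    {"fingers":36,"delta_pos":[443,-23,0],"angular":[0,0,-14.2]},
    {"fingers":36,"delta_pos":[443,-23,0],"angular":[0,0,-14.2]},
    {"fingers":36,"delta_pos":[443,-23,0],"angular":[0,0,-14.2]},
    {"fingers":36,"delta_pos":[443,-23,0],"angular":[0,0,-14.2]},
    {"fingers":36,"delta_pos":[443,-23,0],"angular":[0,0,-14.2]},
    {"fingers":36,"delta_pos":[443,-23,0],"angular":[0,0,-14.2]},
  ],
)

```text
clock: 15.2
tool_pos: [0.4962, -0.3249, 0.1237]
orientation: [179.9, 0.0, -86.1]
force: [-0.7, -0.2, -0.8]
opening: 0.0362
gripper_force: 0.0
```

Emit:
apply_moves(
  deltas=[
    {"fingers":36,"delta_pos":[0,0,0],"angular":[0,0,0]},
    {"fingers":36,"delta_pos":[0,0,0],"angular":[0,0,0]},
  ],
)

```text
clock: 15.4
tool_pos: [0.4977, -0.32, 0.1245]
orientation: [179.9, 0.0, -85.9]
force: [0.2, -1.0, -0.6]
opening: 0.0358
gripper_force: 0.0
```

Run:
```python
from h import *
shot('w8');im,C=load('w8')
g=im.max(2);m=(g<40).astype(np.uint8);m[290:]=0;m[:,:260]=0;m[:,380:]=0
for c in cv2.findContours(m,0,1)[0]:
  if cv2.contourArea(c)>300:
    w=np.array([plane(C,*k[0],.036)[:2] for k in c]).astype(np.float32)*1000;print(cv2.boundingRect(c),cv2.minAreaRect(w))
print(proj(C,[.5,-.3202,.036]))
go(.500,-.3202,.014,-85.8)
```

```text
15.4 [ 0.4977 -0.32    0.1245] [179.9351   0.0404 -85.8635]
(306, 194, 17, 95) ((499.9468078613281, -323.4086608886719), (11.363029479980469, 70.83018493652344), 4.428721904754639)
(np.float64(313.69838245396403), np.float64(247.211588519328))
pos [  0.8  -2.  110.8] ang [ 0.04  0.03 -0.01]
```

Emit:
apply_moves(
  deltas=[
    {"fingers":36,"delta_pos":[1,-2,45],"angular":[0,0,0]},
    {"fingers":36,"delta_pos":[1,-2,80],"angular":[0,0,0]},
    {"fingers":36,"delta_pos":[1,-2,100],"angular":[0,0,0]},
    {"fingers":36,"delta_pos":[1,-2,109],"angular":[0,0,0]},
    {"fingers":36,"delta_pos":[1,-2,109],"angular":[0,0,0]},
    {"fingers":0,"delta_pos":[1,-2,109],"angular":[0,0,0]},
    {"fingers":0,"delta_pos":[1,-2,109],"angular":[0,0,0]},
    {"fingers":0,"delta_pos":[1,-2,109],"angular":[0,0,0]},
    {"fingers":0,"delta_pos":[1,-2,109],"angular":[0,0,0]},
    {"fingers":0,"delta_pos":[1,-2,109],"angular":[0,0,0]},
  ],
)

```text
clock: 16.45
tool_pos: [0.5006, -0.3217, 0.0173]
orientation: [-179.9, -0.0, -85.9]
force: [-0.7, 2.1, 5.5]
opening: 0.0116
gripper_force: 30.0
```

Emit:
apply_moves(
  deltas=[
    {"fingers":0,"delta_pos":[0,0,0],"angular":[0,0,0]},
    {"fingers":0,"delta_pos":[0,0,-30],"angular":[0,0,0]},
    {"fingers":0,"delta_pos":[0,0,-75],"angular":[0,0,0]},
    {"fingers":0,"delta_pos":[0,0,-110],"angular":[0,0,0]},
    {"fingers":0,"delta_pos":[0,0,-110],"angular":[0,0,0]},
    {"fingers":0,"delta_pos":[0,0,-110],"angular":[0,0,0]},
  ],
)

```text
clock: 17.05
tool_pos: [0.5001, -0.3213, 0.1267]
orientation: [-179.9, 0.0, -85.9]
force: [-0.2, -0.1, -4.7]
opening: 0.0116
gripper_force: 30.0
```

Run:
```python
from h import *
c=np.array([.524,.124]);A=R.from_euler('z',-10,degrees=True).as_matrix()[:2,:2]
t=c+A@[.016,0];print(t);go(*t,.12,-100)
```

```text
[0.5398 0.1212]
pos [-438.5  -71.2    6.9] ang [-0.08  0.02 14.1 ]
```

Emit:
apply_moves(
  deltas=[
    {"fingers":0,"delta_pos":[-438,-71,0],"angular":[0,0,14.1]},
    {"fingers":0,"delta_pos":[-438,-71,0],"angular":[0,0,14.1]},
    {"fingers":0,"delta_pos":[-438,-71,0],"angular":[0,0,14.1]},
    {"fingers":0,"delta_pos":[-438,-71,0],"angular":[0,0,14.1]},
    {"fingers":0,"delta_pos":[-438,-71,0],"angular":[0,0,14.1]},
    {"fingers":0,"delta_pos":[-438,-71,0],"angular":[0,0,14.1]},
    {"fingers":0,"delta_pos":[-438,-71,0],"angular":[0,0,14.1]},
    {"fingers":0,"delta_pos":[-438,-71,0],"angular":[0,0,14.1]},
    {"fingers":0,"delta_pos":[-438,-71,0],"angular":[0,0,14.1]},
    {"fingers":0,"delta_pos":[-438,-71,0],"angular":[0,0,14.1]},
  ],
)

```text
clock: 18.05
tool_pos: [0.5392, 0.1251, 0.1244]
orientation: [179.9, -0.0, -99.7]
force: [0.3, -0.9, -3.6]
opening: 0.012
gripper_force: 30.0
```

Emit:
apply_moves(
  deltas=[
    {"fingers":0,"delta_pos":[0,0,25],"angular":[0,0,0]},
    {"fingers":0,"delta_pos":[0,0,45],"angular":[0,0,0]},
    {"fingers":0,"delta_pos":[0,0,55],"angular":[0,0,0]},
    {"fingers":0,"delta_pos":[0,0,55],"angular":[0,0,0]},
    {"fingers":0,"delta_pos":[0,0,55],"angular":[0,0,0]},
  ],
)

```text
clock: 18.55
tool_pos: [0.5394, 0.1201, 0.0711]
orientation: [180.0, -0.0, -100.0]
force: [0.4, -0.1, -2.0]
opening: 0.0118
gripper_force: 30.0
```

Run:
```python
from h import *
shot('w9');go(.5398,.1212,.052,-100)
s=ctrl.snapshot('side')[:,:,::-1];cv2.imwrite('pics/side9.png',s)
w=cv2.imread('pics/w9.png')
a=cv2.resize(s[185:265,250:390],(780,446),interpolation=cv2.INTER_CUBIC);cv2.imwrite('pics/side9c.png',a)
```

```text
18.55 [0.5394 0.1201 0.0711] [179.9673  -0.0468 -99.9729]
pos [-0.8  0.2 19.8] ang [-0.03  0.01  0.03]
```

View pics/w9.png

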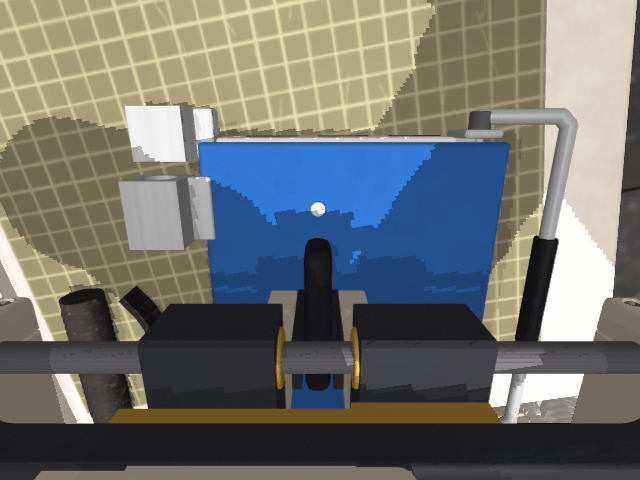

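The cover hovers level over the tray: plate corners (199,143) and (509,143), tray knuckle top (126–186,106–161), cover knuckle top (119–190,177–250). I'll compute the offsets.

Run:
```python
from h import *
im,C=load('w9')
A=R.from_euler('z',-10,degrees=True).as_matrix()[:2,:2]
f=lambda u,v,z:(A.T@(plane(C,u,v,z)[:2]-np.array([.524,.124])))*1000
L=.0711-.0173
print('plate corners (expect 70,-78 / -70,-78)',f(199,143,L+.01),f(509,143,L+.01))
tk=np.mean([f(*q,.060) for q in[(126,106),(180,106),(186,160),(135,161)]],0)
ck=np.mean([f(*q,L+.025) for q in[(119,181),(183,177),(190,249),(128,250)]],0)
print('tray knuckle (87,-80)',tk,'cover knuckle(87,-48)',ck,'diff want 0,32',ck-tk)
print([f(*q,.060) for q in[(126,106),(180,106),(186,160),(135,161)]]);print([f(*q,L+.025) for q in[(119,181),(183,177),(190,249),(128,250)]])
```

```text
plate corners (expect 70,-78 / -70,-78) [ 67.775  -77.4837] [-69.1495 -77.699 ]
tray knuckle (87,-80) [ 87.4917 -81.2458] cover knuckle(87,-48) [ 84.749  -48.3031] diff want 0,32 [-2.7427 32.9427]
[array([ 99.4204, -92.9151]), array([ 75.7476, -92.9527]), array([ 75.6811, -69.8003]), array([ 99.1177, -69.3152])]
[array([ 97.7058, -62.8792]), array([ 70.9921, -64.5656]), array([ 71.4731, -33.1371]), array([ 98.825 , -32.6304])]
```

Emit:
apply_moves(
  deltas=[
    {"fingers":0,"delta_pos":[0.5,-1,5],"angular":[0,0,0]},
    {"fingers":0,"delta_pos":[0.5,-1,9],"angular":[0,0,0]},
    {"fingers":0,"delta_pos":[0.5,-1,12],"angular":[0,0,0]},
    {"fingers":0,"delta_pos":[0.5,-1,15],"angular":[0,0,0]},
    {"fingers":0,"delta_pos":[0.5,-1,17],"angular":[0,0,0]},
    {"fingers":0,"delta_pos":[0.5,-1,19],"angular":[0,0,0]},
    {"fingers":0,"delta_pos":[0.5,-1,19],"angular":[0,0,0]},
  ],
)

```text
clock: 19.35
tool_pos: [0.5403, 0.1199, 0.0524]
orientation: [-180.0, -0.0, -100.0]
force: [-0.0, -0.2, -3.6]
opening: 0.0116
gripper_force: 30.0
```

Emit:
apply_moves(
  deltas=[
    {"fingers":0,"delta_pos":[0,0,1],"angular":[0,0,0]},
    {"fingers":0,"delta_pos":[0,0,2],"angular":[0,0,0]},
    {"fingers":0,"delta_pos":[0,0,2],"angular":[0,0,0]},
    {"fingers":0,"delta_pos":[0,0,2],"angular":[0,0,0]},
  ],
)

```text
clock: 19.75
tool_pos: [0.5404, 0.1199, 0.0523]
orientation: [-179.9, 0.0, -99.9]
force: [-7.4, -0.4, 16.9]
opening: 0.0119
gripper_force: 30.0
```

Contact came at exactly the seated height (17.3 + 35 mm), so the cover is seated. Releasing it and moving to the pin.

Emit:
apply_moves(
  deltas=[
    {"fingers":36,"delta_pos":[0,0,-1],"angular":[0,0,0]},
    {"fingers":36,"delta_pos":[0,0,-1],"angular":[0,0,0]},
    {"fingers":36,"delta_pos":[0,0,-1],"angular":[0,0,0]},
    {"fingers":36,"delta_pos":[0,0,-1],"angular":[0,0,0]},
    {"fingers":36,"delta_pos":[0,0,-40],"angular":[0,0,0]},
    {"fingers":44,"delta_pos":[0,0,-85],"angular":[0,0,0]},
    {"fingers":44,"delta_pos":[0,0,-85],"angular":[0,0,0]},
    {"fingers":44,"delta_pos":[0,0,-85],"angular":[0,0,0]},
  ],
)

```text
clock: 20.55
tool_pos: [0.5409, 0.1202, 0.1364]
orientation: [-179.9, 0.1, -100.0]
force: [-0.3, -0.2, -0.2]
opening: 0.0437
gripper_force: 0.0
```

Run:
```python
from h import *
shot('w10');go(.6355,-.2540,.14,-93.3)
```

```text
20.55 [0.5409 0.1202 0.1364] [-179.8924    0.1081  -99.9667]
pos [ 351.7 -158.7   -4.9] ang [-0.    0.02 -6.67]
```

View pics/w10.png

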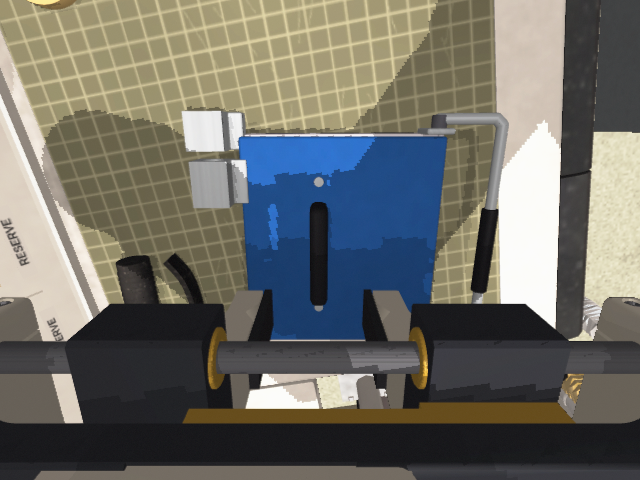

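The cover is square on the tray (plate corners (240,137) and (446,136)), its knuckle at (211,184) in line behind the tray's at (205,131). Next, the pin.

Emit:
apply_moves(
  deltas=[
    {"fingers":50,"delta_pos":[352,-159,-5],"angular":[0,0,-6.7]},
    {"fingers":50,"delta_pos":[352,-159,-5],"angular":[0,0,-6.7]},
    {"fingers":50,"delta_pos":[352,-159,-5],"angular":[0,0,-6.7]},
    {"fingers":50,"delta_pos":[352,-159,-5],"angular":[0,0,-6.7]},
    {"fingers":50,"delta_pos":[352,-159,-5],"angular":[0,0,-6.7]},
    {"fingers":50,"delta_pos":[352,-159,-5],"angular":[0,0,-6.7]},
    {"fingers":50,"delta_pos":[352,-159,-5],"angular":[0,0,-6.7]},
    {"fingers":50,"delta_pos":[352,-159,-5],"angular":[0,0,-6.7]},
    {"fingers":50,"delta_pos":[352,-159,-5],"angular":[0,0,-6.7]},
    {"fingers":50,"delta_pos":[352,-159,-5],"angular":[0,0,-6.7]},
  ],
)

```text
clock: 21.6
tool_pos: [0.6348, -0.2552, 0.1378]
orientation: [179.8, 0.0, -93.4]
force: [0.1, 1.1, -1.2]
opening: 0.0499
gripper_force: 0.0
```

Run:
```python
from h import *
shot('w11');im,C=load('w11')
h=cv2.cvtColor(im,cv2.COLOR_BGR2HSV)
m=cv2.inRange(h,(0,150,60),(8,255,255))|cv2.inRange(h,(172,150,60),(180,255,255));m=cv2.morphologyEx(m,cv2.MORPH_CLOSE,np.ones((7,7)));m[300:]=0
c=max(cv2.findContours(m,0,1)[0],key=cv2.contourArea);print(cv2.boundingRect(c))
for z in(.040,.053):print(cv2.minAreaRect(np.array([plane(C,*k[0],z)[:2] for k in c]).astype(np.float32)*1000))
im2,C2=load('w10');A=R.from_euler('z',-10,degrees=True).as_matrix()[:2,:2]
f=lambda u,v,z:(A.T@(plane(C2,u,v,z)[:2]-np.array([.524,.124])))*1000
print([f(*q,.06) for q in[(182,111),(227,150),(189,163),(233,207)]],f(240,137,.045),f(446,136,.045))
go(.6355,-.2540,.021,-93.3)
```

```text
21.6 [ 0.6348 -0.2552  0.1378] [179.7932   0.0324 -93.3923]
(299, 223, 35, 47)
((635.271240234375, -253.08799743652344), (36.243507385253906, 25.410730361938477), 86.62664794921875)
((635.005859375, -257.4368591308594), (34.40009689331055, 24.1182804107666), 86.6263656616211)
[array([ 99.8038, -92.7452]), array([ 74.0887, -69.7101]), array([ 98.9221, -61.6318]), array([ 72.906 , -33.1428])] [ 68.51  -77.138] [-67.8805 -78.0135]
pos [ -0.2  -0.8 117.4] ang [ 0.17  0.03 -0.01]
```

Emit:
apply_moves(
  deltas=[
    {"fingers":50,"delta_pos":[-0.5,-0.5,45],"angular":[0,0,0]},
    {"fingers":50,"delta_pos":[-0.5,-0.5,85],"angular":[0,0,0]},
    {"fingers":50,"delta_pos":[-0.5,-0.5,107],"angular":[0,0,0]},
    {"fingers":50,"delta_pos":[-0.5,-0.5,116],"angular":[0,0,0]},
    {"fingers":50,"delta_pos":[-0.5,-0.5,116],"angular":[0,0,0]},
    {"fingers":0,"delta_pos":[-0.5,-0.5,116],"angular":[0,0,0]},
    {"fingers":0,"delta_pos":[-0.5,-0.5,116],"angular":[0,0,0]},
    {"fingers":0,"delta_pos":[-0.5,-0.5,116],"angular":[0,0,0]},
    {"fingers":0,"delta_pos":[-0.5,-0.5,116],"angular":[0,0,0]},
    {"fingers":0,"delta_pos":[-0.5,-0.5,116],"angular":[0,0,0]},
  ],
)

```text
clock: 22.65
tool_pos: [0.6371, -0.254, 0.0252]
orientation: [-179.9, -0.0, -93.3]
force: [-0.1, -0.3, 1.7]
opening: 0.0257
gripper_force: 29.4
```

Run:
```python
from h import *
o=ctrl.get_obs();print(o['tool_pos'],o['orientation'],o['force'],o['opening'])
c=np.array([.524,.124]);A=R.from_euler('z',-10,degrees=True).as_matrix()[:2,:2]
for y in(-.200,-.107): print(y,c+A@[.087,y])
go(*(c+A@[.087,-.200]),.1,-100-.1)
```

```text
[ 0.6371 -0.254   0.0252] [-179.9114   -0.0085  -93.261 ] [-0.1233 -0.3209  1.7121] 0.025708704979763013
-0.2 [ 0.5749 -0.0881]
-0.107 [0.5911 0.0035]
pos [-162.1   71.4  -75. ] ang [-0.09 -0.    6.84]
```

Emit:
apply_moves(
  deltas=[
    {"fingers":0,"delta_pos":[0,0,0],"angular":[0,0,0]},
    {"fingers":0,"delta_pos":[0,0,-30],"angular":[0,0,0]},
    {"fingers":0,"delta_pos":[0,0,-70],"angular":[0,0,0]},
    {"fingers":0,"delta_pos":[-162,71,-75],"angular":[0,0,6.8]},
    {"fingers":0,"delta_pos":[-162,71,-75],"angular":[0,0,6.8]},
    {"fingers":0,"delta_pos":[-162,71,-75],"angular":[0,0,6.8]},
    {"fingers":0,"delta_pos":[-162,71,-75],"angular":[0,0,6.8]},
    {"fingers":0,"delta_pos":[-162,71,-75],"angular":[0,0,6.8]},
    {"fingers":0,"delta_pos":[-162,71,-75],"angular":[0,0,6.8]},
    {"fingers":0,"delta_pos":[-162,71,-75],"angular":[0,0,6.8]},
  ],
)

```text
clock: 23.65
tool_pos: [0.575, -0.0886, 0.0992]
orientation: [180.0, -0.0, -100.1]
force: [0.0, 0.9, -0.8]
opening: 0.0256
gripper_force: 29.7
```

Run:
```python
from h import *
go(.5749,-.0881,.0332,-100)
```

```text
pos [-0.5  0.2 66. ] ang [ 0.01 -0.01 -0.08]
```

Emit:
apply_moves(
  deltas=[
    {"fingers":0,"delta_pos":[0,0,35],"angular":[0,0,0]},
    {"fingers":0,"delta_pos":[0,0,55],"angular":[0,0,0]},
    {"fingers":0,"delta_pos":[0,0,65],"angular":[0,0,0]},
    {"fingers":0,"delta_pos":[0,0,65],"angular":[0,0,0]},
    {"fingers":0,"delta_pos":[0,0,65],"angular":[0,0,0]},
  ],
)

```text
clock: 24.15
tool_pos: [0.5755, -0.0886, 0.0347]
orientation: [-180.0, -0.0, -100.1]
force: [-0.1, 0.6, -0.2]
opening: 0.0249
gripper_force: 29.7
```

Run:
```python
from h import *
shot('w12');w=cv2.imread('pics/w12.png')
s=ctrl.snapshot('side')[:,:,::-1];c=ctrl.snapshot('scene')[:,:,::-1]
r=lambda a,n:cv2.resize(a,n,interpolation=cv2.INTER_CUBIC)
cv2.imwrite('pics/m12.png',np.vstack([np.hstack([r(s[200:270,290:385],(400,296)),r(c[240:310,250:345],(400,296))]),r(w[180:480,120:526],(800,592))[:300]]))
o=ctrl.get_obs();print(o['tool_pos'])
```

```text
24.15 [ 0.5755 -0.0886  0.0347] [-179.9786   -0.0116 -100.0914]
[ 0.5757 -0.0882  0.0354]
```

View pics/m12.png

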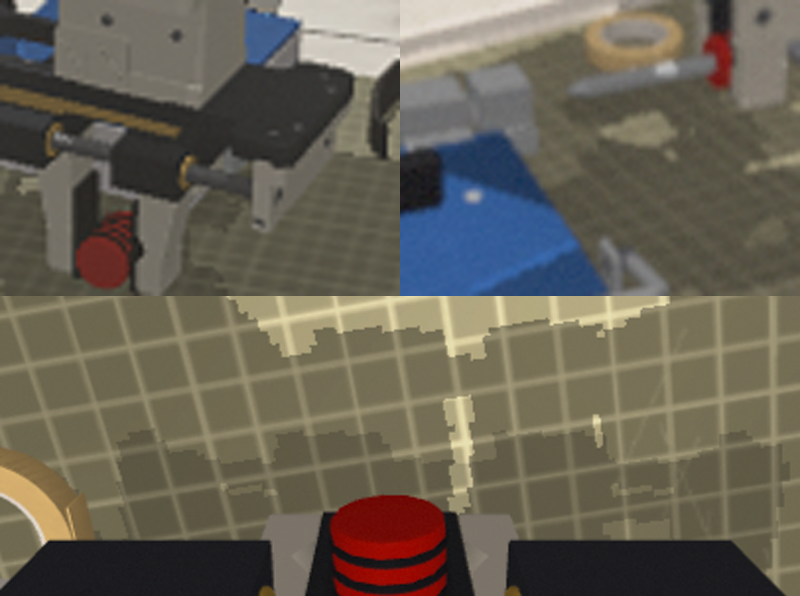

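The pin is held level, knob in the pads; its tip is at about (570,88) in the upper-right crop, just short of the tray knuckle (spanning 470–535). I'll compare these with the predicted positions.

```bash
python3 - <<'E'
from h import *
S=cam('scene');A=R.from_euler('z',-10,degrees=True).as_matrix();c=np.array([.524,.124,0])
f=lambda P:[round(float((a-o)*400/95+q),1) for a,o,q in zip(proj(S,c+A@P),(250,240),(400,0))]
t=ctrl.get_obs();tp=t['tool_pos'];K=A.T@(tp-c);print('tool in tray',K*1000)
k=np.array([K[0],K[1],K[2]+.0148])
print('pred tip',f(k+[0,.087,0]),'pred shaft base',f(k+[0,.015,0]),'ideal tip',f(np.array([.087,k[1]+.087,.048])))
for q in[(.099,-.092,.06),(.075,-.092,.06),(.075,-.092,.036),(.099,-.068,.06),(.075,-.068,.06),(.07,-.078,.045)]:print(q,f(np.array(q)))
E
python3 - <<'E'
import cv2
a=cv2.imread('pics/scene0.png')
E
```

```text
tool in tray [  87.809  -199.9904   35.4339]
pred tip [561.3, 87.5] pred shaft base [706.6, 62.1] ideal tip [562.0, 92.6]
(0.099, -0.092, 0.06) [509.5, 65.6]
(0.075, -0.092, 0.06) [525.4, 88.2]
(0.075, -0.092, 0.036) [526.9, 135.3]
(0.099, -0.068, 0.06) [458.7, 74.2]
(0.075, -0.068, 0.06) [473.6, 97.2]
(0.07, -0.078, 0.045) [499.7, 128.1]
```

Emit:
apply_moves(
  deltas=[
    {"fingers":0,"delta_pos":[0,0.5,2],"angular":[0,0,0]},
    {"fingers":0,"delta_pos":[0,0.5,2],"angular":[0,0,0]},
    {"fingers":0,"delta_pos":[-8,0.5,2],"angular":[0,0,0]},
    {"fingers":0,"delta_pos":[-16,0.5,2],"angular":[0,0,0]},
    {"fingers":0,"delta_pos":[-22,0.5,2],"angular":[0,0,0]},
    {"fingers":0,"delta_pos":[-28,0.5,2],"angular":[0,0,0]},
    {"fingers":0,"delta_pos":[-34,0.5,2],"angular":[0,0,0]},
    {"fingers":0,"delta_pos":[-34,0.5,2],"angular":[0,0,0]},
  ],
)

```text
clock: 25.1
tool_pos: [0.5816, -0.0534, 0.0327]
orientation: [-179.9, 0.1, -100.0]
force: [2.9, 1.4, 0.3]
opening: 0.0246
gripper_force: 29.8
```

Emit:
apply_moves(
  deltas=[
    {"fingers":0,"delta_pos":[-7,0,0],"angular":[0,0,0]},
    {"fingers":0,"delta_pos":[-14,0,0],"angular":[0,0,0]},
    {"fingers":0,"delta_pos":[-20,0,0],"angular":[0,0,0]},
    {"fingers":0,"delta_pos":[-25,0,0],"angular":[0,0,0]},
    {"fingers":0,"delta_pos":[-25,0,0],"angular":[0,0,0]},
  ],
)

```text
clock: 25.6
tool_pos: [0.5855, -0.0289, 0.0325]
orientation: [-179.9, 0.0, -100.0]
force: [4.0, 1.4, 0.1]
opening: 0.0253
gripper_force: 29.8
```

Emit:
apply_moves(
  deltas=[
    {"fingers":0,"delta_pos":[-6,-0.7,0],"angular":[0,0,0]},
    {"fingers":0,"delta_pos":[-12,-0.7,0],"angular":[0,0,0]},
    {"fingers":0,"delta_pos":[-18,-0.7,0],"angular":[0,0,0]},
    {"fingers":0,"delta_pos":[-24,-0.7,0],"angular":[0,0,0]},
    {"fingers":0,"delta_pos":[-28,-0.7,0],"angular":[0,0,0]},
    {"fingers":0,"delta_pos":[-31,-0.7,0],"angular":[0,0,0]},
    {"fingers":0,"delta_pos":[-31,-0.7,0],"angular":[0,0,0]},
  ],
)

```text
clock: 26.3
tool_pos: [0.5908, 0.0012, 0.0322]
orientation: [180.0, 0.0, -100.0]
force: [3.0, 0.9, 0.3]
opening: 0.0251
gripper_force: 29.8
```

Emit:
apply_moves(
  deltas=[
    {"fingers":0,"delta_pos":[-2,0,0],"angular":[0,0,0]},
    {"fingers":0,"delta_pos":[-3.5,0,0],"angular":[0,0,0]},
    {"fingers":0,"delta_pos":[-3.5,0,0],"angular":[0,0,0]},
  ],
)

```text
clock: 26.6
tool_pos: [0.5909, 0.0024, 0.0323]
orientation: [179.9, -0.1, -100.1]
force: [2.0, -7.5, 1.3]
opening: 0.0254
gripper_force: 29.8
```

The knob has met the knuckle. One more push, then release.

Emit:
apply_moves(
  deltas=[
    {"fingers":0,"delta_pos":[-1.5,0,0],"angular":[0,0,0]},
    {"fingers":0,"delta_pos":[-1.5,0,0],"angular":[0,0,0]},
  ],
)

```text
clock: 26.8
tool_pos: [0.5908, 0.0026, 0.0323]
orientation: [179.9, -0.2, -100.1]
force: [3.9, -15.4, 2.3]
opening: 0.0256
gripper_force: 29.7
```

Emit:
apply_moves(
  deltas=[
    {"fingers":44,"delta_pos":[0,0,0],"angular":[0,0,0]},
    {"fingers":44,"delta_pos":[0,0,0],"angular":[0,0,0]},
    {"fingers":44,"delta_pos":[0,0,0],"angular":[0,0,0]},
    {"fingers":44,"delta_pos":[3,0,-40],"angular":[0,0,0]},
    {"fingers":44,"delta_pos":[3,0,-85],"angular":[0,0,0]},
    {"fingers":44,"delta_pos":[3,0,-100],"angular":[0,0,0]},
    {"fingers":44,"delta_pos":[3,0,-100],"angular":[0,0,0]},
  ],
)

```text
clock: 27.5
tool_pos: [0.5927, 0.0032, 0.1354]
orientation: [-179.7, 0.1, -100.0]
force: [-1.1, 1.2, -0.4]
opening: 0.0437
gripper_force: 0.0
```

Run:
```python
from h import *
shot('w13');im,C=load('w13');A=R.from_euler('z',-10,degrees=True).as_matrix()[:2,:2]
h=cv2.cvtColor(im,cv2.COLOR_BGR2HSV)
m=cv2.inRange(h,(0,150,50),(8,255,255))|cv2.inRange(h,(172,150,50),(180,255,255));m=cv2.morphologyEx(m,cv2.MORPH_CLOSE,np.ones((7,7)));m[320:]=0
c=max(cv2.findContours(m,0,1)[0],key=cv2.contourArea);print(cv2.boundingRect(c))
w=np.array([A.T@(plane(C,*k[0],.048)[:2]-[.524,.124]) for k in c])*1000;print(w.min(0),w.max(0),cv2.minAreaRect(w.astype(np.float32)))
# bail sleeve in tray frame at theta ~168: x -99, z 58
t=np.array([.524,.124])+A@[-.099,0];print(t);go(*t,.130,-100);go(*t,.050,-100)
```

```text
27.5 [0.5927 0.0032 0.1354] [-179.7298    0.1412 -100.0214]
(301, 222, 36, 48)
[  75.2742 -126.369 ] [100.4674 -90.8237] ((87.80831909179688, -108.59555053710938), (35.70457077026367, 24.944110870361328), 89.2318344116211)
[0.4265 0.1412]
pos [-107.2  186.6    3.3] ang [-0.11  0.09 -0.04]
pos [-107.1  186.7   83.3] ang [-0.11  0.09 -0.04]
```

The pin is home: the knob's inner end measures y about -91 mm in the tray frame. Next I'll swing the bail back.

Emit:
apply_moves(
  deltas=[
    {"fingers":30,"delta_pos":[-107,187,0],"angular":[0,0,0]},
    {"fingers":30,"delta_pos":[-107,187,0],"angular":[0,0,0]},
    {"fingers":30,"delta_pos":[-107,187,0],"angular":[0,0,0]},
    {"fingers":30,"delta_pos":[-107,187,0],"angular":[0,0,0]},
    {"fingers":30,"delta_pos":[-107,187,0],"angular":[0,0,0]},
    {"fingers":30,"delta_pos":[-107,187,0],"angular":[0,0,0]},
    {"fingers":30,"delta_pos":[-107,187,40],"angular":[0,0,0]},
    {"fingers":30,"delta_pos":[-107,187,70],"angular":[0,0,0]},
    {"fingers":30,"delta_pos":[-107,187,79],"angular":[0,0,0]},
    {"fingers":30,"delta_pos":[-107,187,79],"angular":[0,0,0]},
  ],
)

```text
clock: 28.55
tool_pos: [0.425, 0.1392, 0.0518]
orientation: [179.8, -0.2, -100.1]
force: [-0.4, -0.3, 0.9]
opening: 0.03
gripper_force: 0.0
```

Emit:
apply_moves(
  deltas=[
    {"fingers":0,"delta_pos":[0,-1,0],"angular":[0,0,0]},
    {"fingers":0,"delta_pos":[0,-1,0],"angular":[0,0,0]},
    {"fingers":0,"delta_pos":[0,-1,0],"angular":[0,0,0]},
    {"fingers":0,"delta_pos":[0,-1,0],"angular":[0,0,0]},
    {"fingers":0,"delta_pos":[0,-1,0],"angular":[0,0,0]},
    {"fingers":0,"delta_pos":[0,-1,0],"angular":[0,0,0]},
  ],
)

```text
clock: 29.15
tool_pos: [0.4273, 0.1407, 0.0538]
orientation: [-179.9, 0.1, -100.0]
force: [3.7, -0.9, -0.1]
opening: 0.0061
gripper_force: 30.0
```

Emit:
apply_moves(
  deltas=[
    {"fingers":0,"delta_pos":[0,-1.5,-5.5],"angular":[0,0,0]},
    {"fingers":0,"delta_pos":[0,-4.5,-11],"angular":[0,0,0]},
    {"fingers":0,"delta_pos":[0,-13,-21],"angular":[0,0,0]},
    {"fingers":0,"delta_pos":[0,-24,-28],"angular":[0,0,0]},
    {"fingers":0,"delta_pos":[0,-37,-30],"angular":[0,0,0]},
    {"fingers":0,"delta_pos":[0,-50,-28],"angular":[0,0,0]},
    {"fingers":0,"delta_pos":[0,-61.5,-21],"angular":[0,0,0]},
    {"fingers":0,"delta_pos":[0,-70,-11],"angular":[0,0,0]},
    {"fingers":0,"delta_pos":[0,-73,-5],"angular":[0,0,0]},
    {"fingers":0,"delta_pos":[0,-74.5,1],"angular":[0,0,0]},
  ],
)

```text
clock: 30.15
tool_pos: [0.5006, 0.127, 0.0526]
orientation: [-180.0, -0.0, -100.1]
force: [2.1, -2.4, 4.7]
opening: 0.006
gripper_force: 30.0
```

Emit:
apply_moves(
  deltas=[
    {"fingers":0,"delta_pos":[0,0,1],"angular":[0,0,0]},
    {"fingers":0,"delta_pos":[0,0,1],"angular":[0,0,0]},
  ],
)

```text
clock: 30.35
tool_pos: [0.5007, 0.127, 0.0517]
orientation: [-179.9, -0.0, -100.0]
force: [5.1, -4.1, 0.7]
opening: 0.0064
gripper_force: 30.0
```

Emit:
apply_moves(
  deltas=[
    {"fingers":16,"delta_pos":[0,0,0],"angular":[0,0,0]},
    {"fingers":16,"delta_pos":[0,0,0],"angular":[0,0,0]},
    {"fingers":16,"delta_pos":[0,0,0],"angular":[0,0,0]},
    {"fingers":16,"delta_pos":[0,0,-30],"angular":[0,0,0]},
    {"fingers":16,"delta_pos":[0,0,-80],"angular":[0,0,0]},
    {"fingers":16,"delta_pos":[0,0,-130],"angular":[0,0,0]},
    {"fingers":16,"delta_pos":[0,0,-150],"angular":[0,0,0]},
    {"fingers":16,"delta_pos":[0,0,-150],"angular":[0,0,0]},
    {"fingers":16,"delta_pos":[0,0,-150],"angular":[0,0,0]},
  ],
)

```text
clock: 31.25
tool_pos: [0.4996, 0.1274, 0.2013]
orientation: [180.0, 0.0, -100.1]
force: [-1.2, -0.0, -0.7]
opening: 0.0158
gripper_force: 0.0
```

Run:
```python
from h import *
w=shot('w14');s=ctrl.snapshot('side')[:,:,::-1];c=ctrl.snapshot('scene')[:,:,::-1]
r=lambda a,n:cv2.resize(a,n,interpolation=cv2.INTER_CUBIC)
cv2.imwrite('pics/m14.png',np.vstack([np.hstack([r(s[185:265,260:390],(400,246)),r(c[240:350,170:350],(400,246))]),r(w[60:320,120:500],(500,342))[:, :] if 0 else cv2.copyMakeBorder(r(w[60:320,120:500],(500,342)),0,0,0,300,0)]))
```

```text
31.25 [0.4996 0.1274 0.2013] [ 179.9969    0.0483 -100.0663]
```

View pics/m14.png

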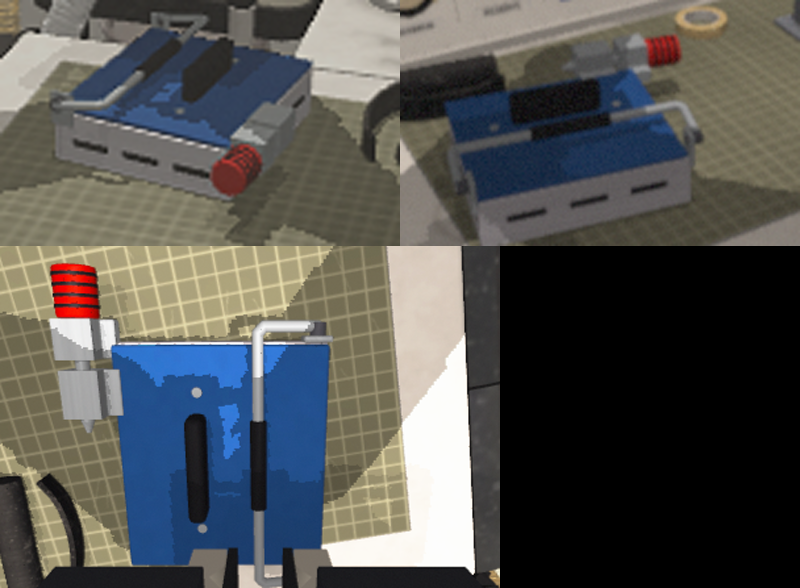

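The cover is seated and level, with the pin knob against the tray knuckle at (75,290) and its tip showing past the cover knuckle at (88,425). The bail lies across the cover and the gripper is clear, so I'm handing in.

```bash
python3 -c "
from plant import ctrl
print(ctrl.close_job())"
```

```text
the job is handed in; nothing more can be done
None
```

The airway kit is packed and handed in: pen torch and forceps (the only two items present) in the tray, cover seated, pin home through both knuckles, bail back across the cover; the hand-in returned no verdict.

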